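# Steady the rocking griddle

### The arm

A 6-joint arm with a two-finger parallel gripper is mounted at the origin on a cart in front of the work surface, level with it; the furniture and walls round the work are solid. World frame = base frame: x ahead of the robot, y to its left, z up, the work surface at z = 0. Lengths are in m, angles in degrees, forces in N, time in s.
With the tool pointing down it reaches from about 0.25 to 0.725 m from the base axis. Payload 9.7 kg.
Tool frame: the origin (TCP) lies midway between the tips of the shut fingers; the grasp point (between the pads) lies 19 mm behind it; z points along the fingers, y is the line along which they close (so a half turn about z gives the same grasp; the last joint's range is limited). The gripper opens to 85 mm and grips with 20 to 120 N. Pads are 22 mm wide; open, the fingers measure 114 mm over their backs; the gripper's body (76 mm by 85 mm) begins 54 mm behind the grasp point. The pads swing forward as they close: fully open they stand 13 mm farther back than shut.
Start: joints at [64.63, 4.979, 10.078, 95.1, 0, 90], TCP at [0.236, 0.497, 0.231] pointing down, gripper open.
Joint ranges: [-179.16, 179.16], [-48.56, 103.87], [-65.8, 70.77], [-126.05, 130.52], [-82.76, 87.17], [-180, 180]. Speed limits (degrees/s): [127.2, 127.2, 147.25, 180, 180, 180].

### API

Orientations are given as [roll, pitch, yaw] about the fixed x, y, z axes, in that order (R = Rz(yaw) Ry(pitch) Rx(roll)).
In Python, from workcell import * gives the robot as it stands.
- The arm moves only by the tool servo_tool, never from a script. Its argument "moves" is a list of rows, each a list of 4 numbers: the shift along the world's x, y, z in cm, then the turn about the world's z in rad. A call has 1 to 20 rows; each row is the pose to reach, as a shift and turn from the pose commanded when the call began; what a row does not reach only later rows make up. A row lasts 1/12 s, in which the tool goes at most 41.7 mm and 7.16 degrees, less where a joint would pass 70% of its speed; a pose out of reach is approached as far as the arm can. A call with a gripper value outside its range is refused whole. "claw" is the closure, from 0 (fully open) to 1 (shut), set as the call begins (left out, the last holds). The fingers move at their own pace and stop on an object; "force" is the grip in N (left out, the last holds). Time passes only in rows, so rows that repeat a pose let the fingers close. It gives the time, the measured TCP pose, the force, the opening and the grip force at its end, in the units of the state.
- get_obs(): the state, without advancing time (a new reading comes with each control period).
- camera(name): name is "scene" or "top" or "wrist"; returns the picture (480x640x3 uint8, red, green, blue); there is no depth.
- get_calibration(name): a dict with "fx", "fy", "cx", "cy" (pixels), "rvec" (rotation vector, rad) and "tvec" (3), from world to camera coordinates, as OpenCV has them; the wrist camera has in their place "tool_from_camera" (4x4, takes a point from camera to tool coordinates, whose origin is the TCP and whose axes are the flange's). Camera axes: x right, y down, z forward; pixel columns grow to the right and rows downward; lengths in m; the calibration is good to about 2 mm. A picture is of the moment at which its call begins: read the wrist's pose just before it. get_calibration takes no time and is no camera call.
- job_done(): hands the job in; it is judged then, once.
The state is a dict: "time": time; "q": joint angles; "qd": joint speeds; "joint_efforts": joint torques, N m; "ee_pos": TCP position; "tcp_rot": TCP orientation; "wrist_force": force on the tool from outside, world axes, zero at the start; "torque": the same for the moment, N m; "opening": finger opening in m; "grasp_force": force on a finger pad.
Only numpy, scipy, OpenCV 4.12 (cv2) and the standard library are available. Lean on these libraries where they do the work, as an engineer would, in place of code of your own. Each camera call takes 0.05 s, during which the arm holds its last target. There are 200 camera calls.

### The job

The table-top griddle rocks because the screw foot at its far left corner hangs clear of the worktop. Turn that foot's knob clockwise until its tip bears firmly on the worktop and the griddle stands on all four feet, and no further, or a neighbouring foot will lift. Leave the griddle where it is, and the scraper on it and the peach and measuring cup beside it in place.

Things in the scene. Friction and masses are not known exactly. Their poses are not given: they have to be found in the camera images.
- griddle: Steel griddle plate 230 x 190 mm, top 62 mm high, 6 mm rim, on four screw legs splayed 30 degrees: knob above leaning in over the plate's corner, tip below outward. Loose, about 4 kg; over 5 N down on the far left corner rocks it. Black control box on its near side (-x). Origin: under the plate's centre, at the level of the tips; x to its far side, y left, z up.
- screw_foot: The far left foot (+x, +y of the griddle): black fluted round knob 39 mm across and 22 mm tall on a 10 mm steel spindle with a grey rubber tip, one piece. Origin: knob centre, 50 to 58 mm over the plate; z up along the spindle, 30 degrees from vertical. Right-hand thread: clockwise seen from above, the whole piece moves 12 mm a turn along its -z. Friction 0.07 N m; stays where left.
- foot_tip (a point): Centre of that foot's rubber ball tip, radius 10 mm, 119 mm from the knob centre along -z. It starts 3 to 8 mm clear of the worktop; the legs differ a little, so the touch must be felt. A knob moved on down its thread then pushes back along the spindle. The rubber gives 1 mm per 7 N: 0.2 to 0.8 rad past first touch is right, beyond about 0.9 rad a neighbouring foot lifts.
- leg_near_left: The near left leg, already set and locked by a nut: knob, spindle and tip like screw_foot's. Origin: knob centre, 113 mm above the worktop; z up along the leg. Its tip must go on bearing on the worktop.
- leg_far_right: The far right leg, already set and locked by a nut: knob, spindle and tip like screw_foot's. Origin: knob centre, 113 mm above the worktop; z up along the leg. Its tip must go on bearing on the worktop.
- scraper: Bench scraper, 96 x 124 x 18 mm, blade with a wooden grip, lying flat on the griddle plate. Origin: centre of its underside.
- peach: Peach, 72 mm, on the worktop left of the griddle. Origin: centre of its underside.
- cup: Steel measuring cup with a flat handle, 71 x 124 x 37 mm, on the worktop beyond the griddle. Origin: centre of its underside.

How it is judged:
By the outcome, as a careful person would: the job done as asked, in the order asked, and still so for the second after the job is handed in, with the robot touching nothing.
It also fails if it takes over 61 s, if anything falls off the work surface, if the arm or the gripper's body presses on something with over 40 N, if the wrist force passes 120 N, or if a joint passes its speed limit or range.

## Working session

There is one attempt and no reset: what is moved stays moved. The work goes in short steps, Python scripts to look and compute and a tool call to move; the robot and the scene stay as the last step left them, time stands still between calls to the robot, and variables do not carry over. Pictures are saved under pics/ and viewed, at most 10 in all, crops included, and the job is handed in when it is done.

Besides the shell and the picture viewer there is one more tool, called after ">>>" in YAML: its name, and indented under it one key for each argument. servo_tool: Moves the arm, as the interface text tells. Its arguments: {"type":"object","properties":{"moves":{"type":"array","items":{"type":"array","items":{"type":"number"}}},"claw":{"type":"number"},"force":{"type":"number"}},"required":["moves"]}

```bash
mkdir -p pics
python3 - <<'E'
from workcell import *
import cv2,numpy as np
o=get_obs();print({k:np.round(v,3) for k,v in o.items()})
for n in ("scene","top","wrist"):
    cv2.imwrite(f"pics/{n}0.png",cv2.cvtColor(camera(n),cv2.COLOR_RGB2BGR)); print(n,get_calibration(n))
E
```

```text
{'time': np.float64(0.0), 'q': array([6.4631e+01, 5.0100e+00, 1.0032e+01, 9.5100e+01, 2.0000e-03,
       8.9999e+01]), 'qd': array([-0.078, -0.117, -0.065,  0.014, -0.105, -0.173]), 'joint_efforts': array([ 0.0000e+00, -5.2039e+01,  4.6480e+01,  1.7000e-02, -0.0000e+00,
       -0.0000e+00]), 'ee_pos': array([0.236, 0.497, 0.231]), 'tcp_rot': array([-1.79922e+02, -2.00000e-03,  1.54632e+02]), 'wrist_force': array([-0.211, -0.071,  0.66 ]), 'torque': array([-0.011,  0.016,  0.015]), 'grasp_force': np.float64(0.0), 'opening': np.float64(0.085)}
scene {'fx': 472.5954304625132, 'fy': 472.5954304625132, 'cx': 323.4022727216319, 'cy': 239.8752510126971, 'rvec': array([ 2.05200118, -0.85236471,  0.47206584]), 'tvec': array([-0.37782024,  0.33993595,  0.56625725])}
top {'fx': 500.67951487589073, 'fy': 500.67951487589073, 'cx': 318.0215538145211, 'cy': 238.60534196132167, 'rvec': array([ 2.55154133, -1.43259143,  0.16760469]), 'tvec': array([-0.25229552,  0.50779115,  0.84882699])}
wrist {'fx': 346.7667629668894, 'fy': 346.7667629668894, 'cx': 322.87811811624476, 'cy': 240.0488484811587, 'tool_from_camera': array([[ 2.47233949e-04, -9.65332718e-01, -2.61022379e-01,
         6.55954277e-02],
       [ 9.99999819e-01,  9.53027061e-05,  5.94719442e-04,
        -7.73549729e-04],
       [-5.49225996e-04, -2.61022479e-01,  9.65332567e-01,
        -1.43112456e-01],
       [ 0.00000000e+00,  0.00000000e+00,  0.00000000e+00,
         1.00000000e+00]])}
```

View pics/scene0.png

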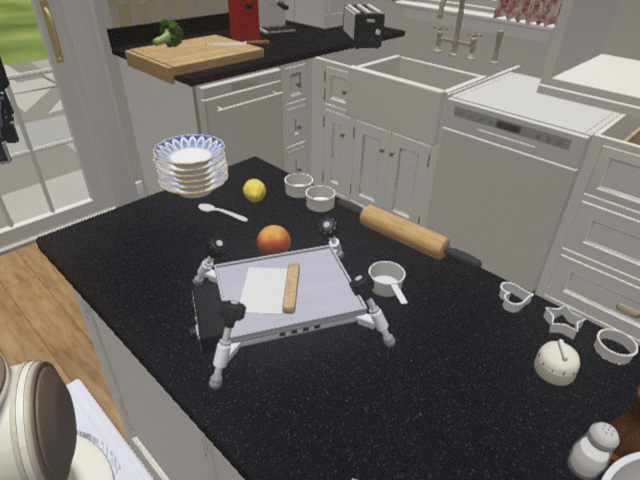

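View pics/top0.png

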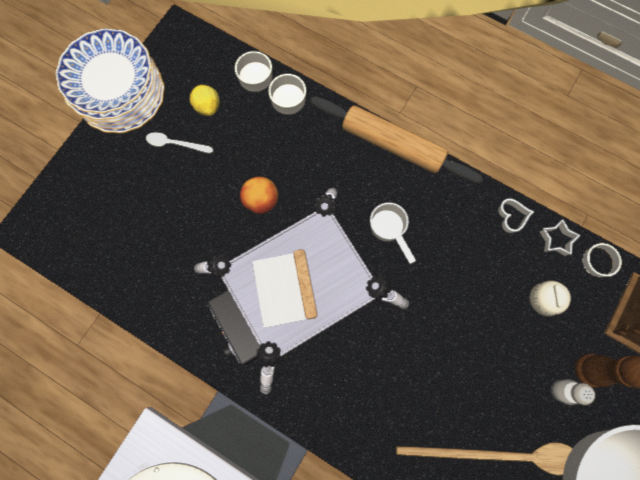

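The scene view has the far-left knob at about (328,227) and the near-left one at (218,247). The top view has them at (325,206) and (220,265). The control box is at top (233,327), so the griddle's +x runs up-right in the top view. I'll zoom in on the knob in both views.

```bash
cat > h.py <<'E'
import cv2,numpy as np
from workcell import *
from scipy.spatial.transform import Rotation as R
def ray(n,px,obs=None):
    c=get_calibration(n); d=np.array([(px[0]-c['cx'])/c['fx'],(px[1]-c['cy'])/c['fy'],1.])
    if n=='wrist':
        T=np.array(c['tool_from_camera']); Rt=R.from_euler('xyz',obs['tcp_rot'],degrees=True).as_matrix()
        return np.array(obs['ee_pos'])+Rt@T[:3,3], Rt@T[:3,:3]@d
    M=cv2.Rodrigues(np.array(c['rvec']))[0]; return -M.T@np.array(c['tvec']), M.T@d
def onz(n,px,z,obs=None):
    o,d=ray(n,px,obs); return o+d*(z-o[2])/d[2]
def tri(*rs):
    A=0;b=0
    for o,d in rs:
        d=d/np.linalg.norm(d);P=np.eye(3)-np.outer(d,d);A=A+P;b=b+P@o
    x=np.linalg.solve(A,b); return x,[np.linalg.norm(np.cross(x-o,d/np.linalg.norm(d))) for o,d in rs]
E
python3 - <<'E'
from h import *
s=cv2.imread("pics/scene0.png");t=cv2.imread("pics/top0.png")
f=lambda im,x,y:cv2.convertScaleAbs(cv2.resize(im[y:y+60,x:x+60],(390,390),interpolation=cv2.INTER_CUBIC),alpha=2.0,beta=15)
cv2.imwrite("pics/crop0.png",np.hstack([f(s,300,205),f(t,295,175)]))
for nm,a,b in (("FL",(328,227),(325,206)),("NL",(218,247),(220,265)),("FR",(362,286),(376,287)),("NR",(233,311),(268,352))):
    print(nm,np.round(tri(ray('scene',a),ray('top',b))[0],4),np.round(onz('top',b,.115),4))
print("tips NL,FR,NR",[np.round(onz('top',p,.01),3) for p in ((199,268),(405,302),(266,388))])
E
```

```text
FL [0.6102 0.0604 0.1173] [0.6096 0.0618 0.115 ]
NL [0.4297 0.16   0.1096] [0.4287 0.159  0.115 ]
FR [ 0.5371 -0.086   0.104 ] [ 0.5331 -0.0838  0.115 ]
NR [0.3513 0.0128 0.1048] [0.3506 0.0126 0.115 ]
tips NL,FR,NR [array([0.409, 0.218, 0.01 ]), array([ 0.556, -0.146,  0.01 ]), array([ 0.292, -0.008,  0.01 ])]
```

View pics/crop0.png

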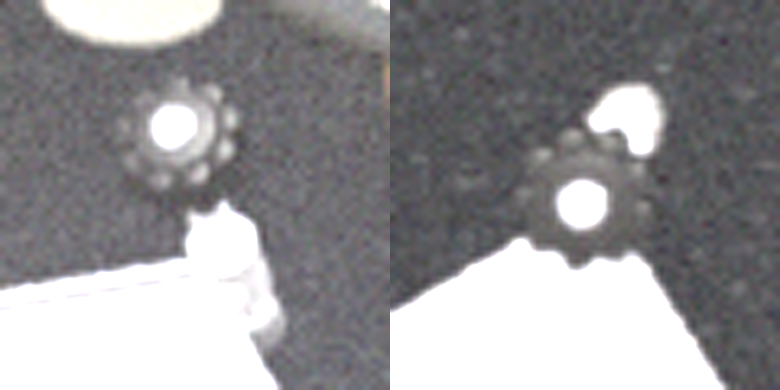

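The crop shows the knob's white cap, the centre of its top face, at scene (326.6,224.5) and top (324.5,206.4). By the other legs' tips, this leg leans outward at an azimuth of about 17°.

Run:
```python
from h import *
x,e=tri(ray('scene',(326.6,224.5)),ray('top',(324.5,206.4)))
a=np.radians(17);ax=np.array([-.5*np.cos(a),-.5*np.sin(a),.866])
print(x,e,"centre",x-.011*ax)
```

```text
[0.60661558 0.05999611 0.12478074] [np.float64(0.0010388068907808564), np.float64(0.0010388068907808401)] centre [0.61187525 0.06160415 0.11525474]
```

>>> servo_tool:
  moves:
    - [0,0,0,0.12]
    - [0,0,0,0.12]
  claw: 0

```text
time: 0.32
ee_pos: [0.2356, 0.4969, 0.231]
tcp_rot: [-180.0, -0.0, 161.8]
wrist_force: [0.2, 0.1, -0.4]
opening: 0.085
grasp_force: 0.0
```

Run:
```python
from h import *
o=get_obs();print(o['q'],o['tcp_rot'],o['time'])
```

```text
[6.46286642e+01 4.99498199e+00 1.00595560e+01 9.51014410e+01
 7.61187150e-04 8.28115070e+01] [-1.79963518e+02 -5.36851168e-03  1.61817155e+02] 0.3167
```

>>> servo_tool:
  moves:
    - [37.6,-43.5,-2,0.61]
    - [37.6,-43.5,-2,0.61]
    - [37.6,-43.5,-2,0.61]
    - [37.6,-43.5,-2,0.61]
    - [37.6,-43.5,-2,0.61]
    - [37.6,-43.5,-2,0.61]
    - [37.6,-43.5,-2,0.61]
    - [37.6,-43.5,-2,0.61]
    - [37.6,-43.5,-2,0.61]
    - [37.6,-43.5,-2,0.61]
    - [37.6,-43.5,-2,0.61]
    - [37.6,-43.5,-2,0.61]
    - [37.6,-43.5,-2,0.61]
    - [37.6,-43.5,-2,0.61]
    - [37.6,-43.5,-2,0.61]
    - [37.6,-43.5,-2,0.61]
    - [37.6,-43.5,-2,0.61]
    - [37.6,-43.5,-2,0.61]
    - [37.6,-43.5,-2,0.61]
    - [37.6,-43.5,-2,0.61]

```text
time: 1.98
ee_pos: [0.6111, 0.0632, 0.2119]
tcp_rot: [-180.0, 0.0, -163.5]
wrist_force: [-0.6, -0.5, 0.4]
opening: 0.0853
grasp_force: 0.0
```

Run:
```python
from h import *
o=get_obs();print(o['q'].round(1),o['ee_pos'],o['tcp_rot'],o['time'],o['wrist_force'])
im=camera('wrist'); np.save('pics/w1.npy',o['ee_pos'].tolist()+o['tcp_rot'].tolist())
cv2.imwrite('pics/w1.png',cv2.cvtColor(im,cv2.COLOR_RGB2BGR))
```

```text
[  5.9  13.7  17.7  94.    0.  -10.6] [0.61109599 0.06318363 0.21186223] [-1.79999982e+02  4.03877617e-02 -1.63477126e+02] 1.9833 [-0.59557814 -0.45863922  0.41594189]
```

View pics/w1.png

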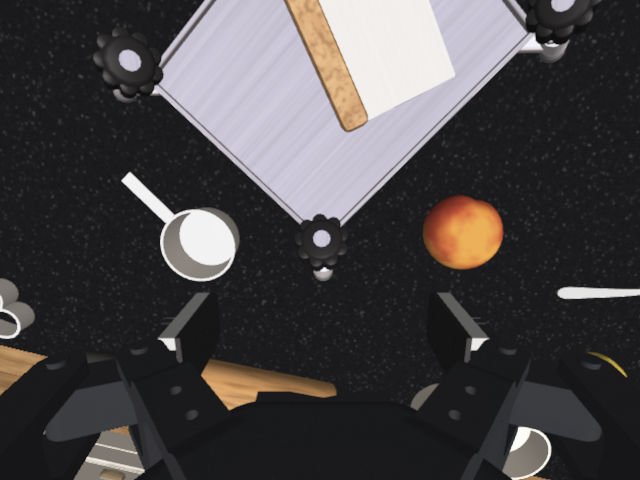

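The wrist view puts the knob cap at (321.5,238.5), with its ball tip at about (322,272), straight "below" it. So the yaw is aligned with the lean plane. Next I'll check the cap position from this view.

Run:
```python
from h import *
w=np.load('pics/w1.npy');o=dict(ee_pos=w[:3],tcp_rot=w[3:])
im=cv2.imread('pics/w1.png');g=im[222:256,304:340].min(2)
m=cv2.moments((g>150).astype(np.uint8),True);px=(304+m['m10']/m['m00'],222+m['m01']/m['m00']);print(px,m['m00'])
x,e=tri(ray('scene',(326.6,224.5)),ray('top',(324.5,206.4)),ray('wrist',px,o));print(x,e)
print(onz('wrist',px,.125,o),"tip",onz('wrist',(322,272),.014,o))
```

```text
(321.06976744186045, 238.11627906976744) 215.0
[0.60661443 0.05992865 0.12482932] [np.float64(0.0009889159621274373), np.float64(0.0010893027586196824), np.float64(0.00010373821217939272)]
[0.60662531 0.05982802 0.125     ] tip [0.66989786 0.07900658 0.014     ]
```

>>> servo_tool:
  moves:
    - [0,0,0,0.12]
    - [0,0,0,0.24]
    - [0,0,-2,0.36]
    - [0,0,-4,0.5]
    - [0,0,-4,0.5]
    - [0,0,-4,0.5]
    - [0,0,-4,0.5]

```text
time: 2.62
ee_pos: [0.6117, 0.0623, 0.1726]
tcp_rot: [-180.0, 0.0, -135.1]
wrist_force: [0.2, 0.1, 0.6]
opening: 0.0855
grasp_force: 0.0
```

>>> servo_tool:
  moves:
    - [0,-0.05,-2,0]
    - [0,-0.05,-4,0]
    - [0,-0.05,-6,0]
    - [0,-0.05,-7.2,0]
    - [0,-0.05,-7.8,0]
    - [0,-0.05,-7.8,0]
    - [0,-0.05,-7.8,0]

```text
time: 3.2
ee_pos: [0.6121, 0.0615, 0.0945]
tcp_rot: [-180.0, 0.0, -134.9]
wrist_force: [-0.1, 0.1, 0.4]
opening: 0.0856
grasp_force: 0.0
```

>>> servo_tool:
  moves:
    - [0,0,0,0]
    - [0,0,0,0]
    - [0,0,0,0]
    - [0,0,0,0]
    - [0,0,0,0]
    - [0,0,0,0]
  claw: 0.45
  force: 20

```text
time: 3.7
ee_pos: [0.6117, 0.0615, 0.0934]
tcp_rot: [-180.0, 0.0, -134.9]
wrist_force: [0.4, 0.5, -0.2]
opening: 0.0476
grasp_force: 0.0
```

>>> servo_tool:
  moves:
    - [0,0,0,0]
    - [0,0,0,0]
    - [0,0,0,0]
    - [0,0,0,0]
  claw: 0.6
  force: 20

```text
time: 4.03
ee_pos: [0.6115, 0.0617, 0.0934]
tcp_rot: [180.0, 0.0, -134.9]
wrist_force: [-3.2, 2.9, 3.5]
opening: 0.0405
grasp_force: 19.9
```

Run:
```python
from h import *
o=get_obs();print(o['ee_pos'],o['time'],o['wrist_force'],o['torque'],o['opening'],o['grasp_force'])
im=camera('wrist');cv2.imwrite('pics/w2.png',cv2.cvtColor(im,cv2.COLOR_RGB2BGR))
```

```text
[0.61153487 0.0617265  0.09344723] 4.0333 [-3.24205409  2.94720627  3.45578464] [ 0.52032772  0.51465798 -0.09533312] 0.04054449909749929 19.910212755203247
```

View pics/w2.png

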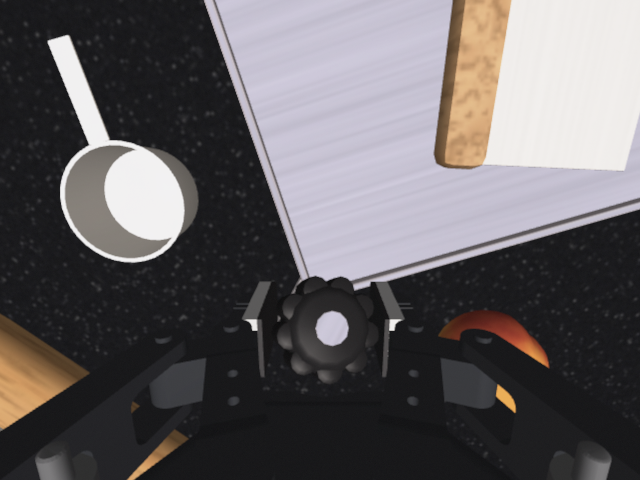

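The knob is gripped between the pads at (330,328) with a 40.5 mm opening and 20 N. Now the first clockwise stroke, following the thread.

>>> servo_tool:
  moves:
    - [0.01,0,-0.02,-0.1]
    - [0.02,0.01,-0.04,-0.2]
    - [0.03,0.01,-0.05,-0.3]
    - [0.04,0.01,-0.07,-0.4]
    - [0.05,0.02,-0.09,-0.5]
    - [0.05,0.02,-0.09,-0.5]

```text
time: 4.58
ee_pos: [0.612, 0.0623, 0.0925]
tcp_rot: [179.9, 0.0, -163.8]
wrist_force: [-2.6, 4.3, 3.7]
opening: 0.0386
grasp_force: 20.1
```

>>> servo_tool:
  moves:
    - [0.01,0,-0.02,-0.1]
    - [0.02,0.01,-0.04,-0.2]
    - [0.03,0.01,-0.05,-0.3]
    - [0.04,0.01,-0.07,-0.4]
    - [0.05,0.02,-0.09,-0.5]
    - [0.05,0.02,-0.09,-0.5]

```text
time: 5.08
ee_pos: [0.6128, 0.0625, 0.0916]
tcp_rot: [179.9, 0.0, 167.8]
wrist_force: [-1.3, 5.1, 3.2]
opening: 0.0383
grasp_force: 77.8
```

Run:
```python
from h import *
o=get_obs();print(o['ee_pos'],o['time'],o['wrist_force'],o['torque'],o['opening'],o['grasp_force'])
im=camera('wrist');cv2.imwrite('pics/w3.png',cv2.cvtColor(im,cv2.COLOR_RGB2BGR))
```

```text
[0.61284946 0.06253985 0.09156255] 5.0833 [-1.33683696  5.10518433  3.22425743] [2.02215097 0.14606701 0.47559297] 0.038328600841050685 77.75404930114746
```

View pics/w3.png

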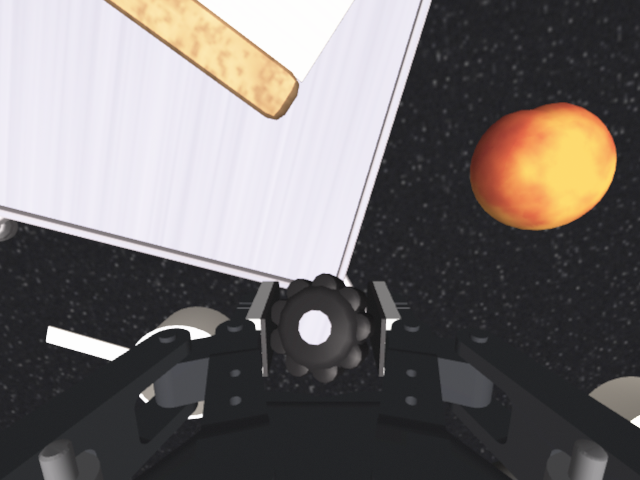

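The stroke worked, but the finger squeeze rose to 78 N at the far end because the tilted knob wedges there. I'll use strokes from +0.5 to -0.3 rad instead. Now release and turn back.

>>> servo_tool:
  moves:
    - [0,0,0,0]
    - [0,0,0,0]
    - [0,0,0,0]
    - [0,0,0,0.12]
    - [0,0,0,0.24]
    - [0,0,0,0.36]
    - [0,0,0,0.48]
    - [0,0,0,0.6]
    - [0,0,0,0.72]
    - [0,0,0,0.84]
    - [0,0,0,0.96]
    - [0,0,0,1.0]
    - [0,0,0,1.0]
    - [0,0,0,1.0]
  claw: 0.4

```text
time: 6.3
ee_pos: [0.6127, 0.0615, 0.0913]
tcp_rot: [-180.0, -0.0, -135.0]
wrist_force: [0.5, 0.0, -0.9]
opening: 0.0512
grasp_force: 0.0
```

```bash
cat >> h.py <<'E'
AX=np.array([-.5*np.cos(np.radians(17)),-.5*np.sin(np.radians(17)),.866])
E1=np.array([np.sin(np.radians(17)),-np.cos(np.radians(17)),0]);E2=np.cross(AX,E1)
def proj(P,o):
    c=get_calibration('wrist');T=np.array(c['tool_from_camera']);Rt=R.from_euler('xyz',o['tcp_rot'],degrees=True).as_matrix()
    Q=((P-o['ee_pos'])@Rt-T[:3,3])@T[:3,:3]
    return np.stack([c['cx']+c['fx']*Q[:,0]/Q[:,2],c['cy']+c['fy']*Q[:,1]/Q[:,2]],1).astype(np.float32)
def polar(im,o,adv,C=np.array([.6119,.0615,.1153])):
    """knob top face unrolled: rows radius 8..23 mm, columns 0..360 deg about the spindle"""
    th=np.radians(np.arange(0,360,1));rr=np.arange(.008,.023,.0003)
    P=(C-adv*AX+.006*AX)+rr[:,None,None]*(np.cos(th)[:,None]*E1+np.sin(th)[:,None]*E2)
    m=proj(P.reshape(-1,3),o).reshape(len(rr),360,2)
    return cv2.remap(im,m[...,0],m[...,1],cv2.INTER_LINEAR)
def snap(name,adv):
    o=get_obs();im=camera('wrist');im=cv2.cvtColor(im,cv2.COLOR_RGB2BGR);cv2.imwrite(f'pics/{name}.png',im)
    np.save(f'pics/{name}.npy',np.r_[o['ee_pos'],o['tcp_rot']]);p=polar(im,o,adv);cv2.imwrite(f'pics/{name}_p.png',p)
    print(np.round(o['ee_pos'],4),round(o['time'],2),'F',np.round(o['wrist_force'],2),'M',np.round(o['torque'],3),'op',round(o['opening'],4),'g',round(o['grasp_force'],1));return p
E
python3 - <<'E'
from h import *
p3=snap('w4',.002)
o=dict(ee_pos=np.array([.61153,.06173,.09345]),tcp_rot=np.array([180,0,-134.9]));p1=polar(cv2.imread('pics/w2.png'),o,0)
o=dict(ee_pos=np.array([.61285,.06254,.09156]),tcp_rot=np.array([180,0,167.8]));p2=polar(cv2.imread('pics/w3.png'),o,.002)
v=np.vstack([cv2.resize(cv2.convertScaleAbs(p,alpha=3),(720,180)) for p in (p1,p2,p3)]);cv2.imwrite('pics/pol.png',v)
E
```

```text
[0.6127 0.0615 0.0913] 6.3 F [ 0.49  0.01 -0.88] M [ 0.04  -0.044 -0.008] op 0.0512 g 0.0
```

View pics/pol.png

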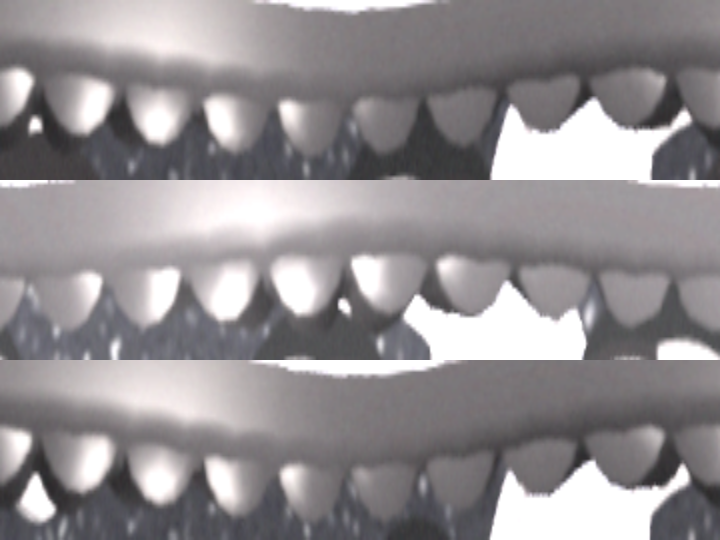

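Rows 1 and 3, before and after the stroke at the same yaw, show the flutes at nearly the same angles: 78, 157 and 235 px, at 2 px/deg. So the knob turned either 0 or a whole flute pitch of about 36–40°. The cap's shift along the thread will tell which.

```bash
cat >> h.py <<'E'
def cap(im,o,guess):
    x,y=[int(v) for v in guess];g=im[y-40:y+40,x-40:x+40].min(2)
    n,l,s,c=cv2.connectedComponentsWithStats((g>130).astype(np.uint8))
    k=[i for i in range(1,n) if 200<s[i,4]<2500];i=min(k,key=lambda i:np.linalg.norm(c[i]-40))
    return c[i]+[x-40,y-40],s[i,4]
def phase(p,n=(9,10)):
    """lobe phase (deg of turn) from dark gaps at the lobes' radius, by harmonic"""
    s=p[:,:].min(2).astype(float)
    return s
E
python3 - <<'E'
from h import *
for f,e,r in (('w2',[.61153,.06173,.09345],[180,0,-134.9]),('w3',[.61285,.06254,.09156],[180,0,167.8]),('w4',*np.split(np.load('pics/w4.npy'),2))):
    o=dict(ee_pos=np.array(e),tcp_rot=np.array(r));im=cv2.imread(f'pics/{f}.png')
    px,a=cap(im,o,(325,328));print(f,px,a,onz('wrist',px,.125,o).round(4),onz('wrist',px,.1233,o).round(4))
    C=np.array([[.6119,.0615,.1153]])+.011*AX; print(' predicted adv 0, 2mm',proj(np.vstack([C,C-.002*AX]),o).round(1).tolist())
E
```

```text
w2 [331.68863636 328.02272727] 880 [0.6071 0.0609 0.125 ] [0.6077 0.0616 0.1233]
 predicted adv 0, 2mm [[330.5, 325.20001220703125], [329.1000061035156, 325.0]]
w3 [314.39978332 327.04225352] 923 [0.6071 0.0602 0.125 ] [0.608  0.0599 0.1233]
 predicted adv 0, 2mm [[313.3999938964844, 325.8999938964844], [314.8999938964844, 325.70001220703125]]
w4 [334.03436807 329.38913525] 902 [0.6072 0.0608 0.125 ] [0.6078 0.0615 0.1233]
 predicted adv 0, 2mm [[333.3999938964844, 326.5], [331.8999938964844, 326.29998779296875]]
```

```bash
cat >> h.py <<'E'
C0=np.array([.6119,.0615,.1153])
def lobes(im,o,adv=0):
    """9-lobe phase in deg (mod 40, ccw about spindle +), cap-centred"""
    px,a=cap(im,o,(325,328)); cp=proj((C0-adv*AX+.011*AX)[None],o)[0]
    th=np.radians(np.arange(0,360,1));rr=np.arange(.0135,.019,.0003)
    P=(C0-adv*AX+.006*AX)+rr[:,None,None]*(np.cos(th)[:,None]*E1+np.sin(th)[:,None]*E2)
    m=(proj(P.reshape(-1,3),o)+(px-cp)).astype(np.float32).reshape(len(rr),360,2)
    s=np.minimum(cv2.remap(im,m[...,0],m[...,1],cv2.INTER_LINEAR).mean(2),70)
    f=[]
    for r0 in (0,6,12):
        q=s[r0:r0+6].mean(0); F=np.fft.rfft(q-q.mean()); f.append((round(np.degrees(-np.angle(F[9]))/9%40,1),int(abs(F[9])),int(abs(F[10])),int(abs(F[8]))))
    return px.round(1).tolist(),(px-cp).round(1).tolist(),f
def snap(name,adv=0):
    o=get_obs();im=cv2.cvtColor(camera('wrist'),cv2.COLOR_RGB2BGR);cv2.imwrite(f'pics/{name}.png',im)
    np.save(f'pics/{name}.npy',np.r_[o['ee_pos'],o['tcp_rot']])
    print(np.round(o['ee_pos'],4),'yaw',round(o['tcp_rot'][2]%360,1),'t',round(o['time'],2),'F',np.round(o['wrist_force'],2),'M',np.round(o['torque'],3),'op',round(o['opening'],4),'g',round(o['grasp_force'],1))
    print(name,*lobes(im,o,adv))
E
python3 - <<'E'
from h import *
for f,e,r in (('w2',[.61153,.06173,.09345],[180,0,-134.9]),('w3',[.61285,.06254,.09156],[180,0,167.8]),('w4',*np.split(np.load('pics/w4.npy'),2))):
    o=dict(ee_pos=np.array(e),tcp_rot=np.array(r));print(f,*lobes(cv2.imread(f'pics/{f}.png'),o))
E
```

```text
w2 [331.7, 328.0] [1.2, 2.9] [(np.float64(39.6), 345, 359, 242), (np.float64(35.4), 1614, 1528, 556), (np.float64(34.3), 1904, 1804, 1018)]
w3 [314.4, 327.0] [1.0, 1.1] [(np.float64(32.0), 338, 422, 175), (np.float64(34.3), 1501, 1034, 426), (np.float64(34.9), 1824, 1022, 853)]
w4 [334.0, 329.4] [0.6, 2.9] [(np.float64(39.1), 417, 447, 273), (np.float64(34.9), 1626, 1578, 498), (np.float64(33.6), 1750, 1795, 1241)]
```

>>> servo_tool:
  moves:
    - [-0.05,0,0.1,0]
    - [-0.05,0,0.1,0]
    - [-0.05,0,0.1,0]
    - [-0.05,0,0.1,0]
    - [-0.05,0,0.1,0]
  claw: 0.6
  force: 25

```text
time: 6.77
ee_pos: [0.612, 0.0619, 0.0924]
tcp_rot: [180.0, -0.0, -134.9]
wrist_force: [-2.9, 2.4, -0.1]
opening: 0.0406
grasp_force: 25.4
```

```bash
python3 -c "
from h import *
snap('w5')"
```

```text
[0.612  0.0619 0.0924] yaw 225.1 t 6.77 F [-2.94  2.36 -0.07] M [ 0.206  0.263 -0.177] op 0.0406 g 25.4
w5 [331.5, 328.3] [0.4, 2.8] [(np.float64(39.2), 402, 432, 273), (np.float64(34.9), 1686, 1546, 507), (np.float64(33.6), 1824, 1765, 1181)]
```

>>> servo_tool:
  moves:
    - [0.01,0,-0.02,-0.1]
    - [0.02,0.01,-0.03,-0.2]
    - [0.02,0.01,-0.04,-0.25]
    - [0.02,0.01,-0.04,-0.25]

```text
time: 7.15
ee_pos: [0.6121, 0.0622, 0.0921]
tcp_rot: [180.0, -0.0, -149.3]
wrist_force: [-2.9, 2.4, 1.6]
opening: 0.0395
grasp_force: 25.6
```

```bash
python3 -c "
from h import *
snap('w6')"
```

```text
[0.6121 0.0622 0.0921] yaw 210.7 t 7.15 F [-2.91  2.42  1.56] M [ 0.461  0.638 -0.168] op 0.0395 g 25.6
w6 [327.2, 326.6] [-0.0, 2.7] [(np.float64(26.6), 439, 437, 216), (np.float64(24.2), 1824, 1636, 452), (np.float64(24.2), 1967, 1832, 976)]
```

The knob does turn, at about 0.75–0.85 of the tool's yaw: the flute phase went 34.9→24.2° clockwise. The first stroke therefore gave one flute pitch, about 40°. Continuing.

>>> servo_tool:
  moves:
    - [0.01,0,-0.02,-0.1]
    - [0.02,0.01,-0.03,-0.2]
    - [0.02,0.01,-0.04,-0.25]
    - [0.02,0.01,-0.04,-0.25]

```text
time: 7.53
ee_pos: [0.6125, 0.0625, 0.0918]
tcp_rot: [179.9, 0.0, -163.5]
wrist_force: [-4.4, 2.3, 2.2]
opening: 0.0379
grasp_force: 25.1
```

```bash
python3 -c "
from h import *
snap('w7')"
```

```text
[0.6125 0.0625 0.0918] yaw 196.5 t 7.53 F [-4.39  2.32  2.19] M [1.119 0.712 0.262] op 0.0379 g 25.1
w7 [322.8, 325.5] [-0.0, 2.9] [(np.float64(15.2), 445, 471, 180), (np.float64(14.8), 1834, 1634, 441), (np.float64(14.4), 1933, 1850, 934)]
```

>>> servo_tool:
  moves:
    - [0.01,0,-0.02,-0.1]
    - [0.02,0.01,-0.03,-0.2]
    - [0.02,0.01,-0.04,-0.25]
    - [0.02,0.01,-0.04,-0.25]

```text
time: 7.92
ee_pos: [0.613, 0.0627, 0.0913]
tcp_rot: [179.9, 0.0, -177.8]
wrist_force: [-1.0, 2.2, 0.6]
opening: 0.0384
grasp_force: 50.8
```

```bash
python3 -c "
from h import *
snap('w8')"
```

```text
[0.613  0.0627 0.0913] yaw 182.2 t 7.92 F [-1.04  2.18  0.64] M [1.928 0.249 0.729] op 0.0384 g 50.8
w8 [318.5, 325.2] [0.4, 2.8] [(np.float64(3.6), 419, 409, 160), (np.float64(4.4), 1661, 1005, 405), (np.float64(4.1), 1895, 1336, 501)]
```

>>> servo_tool:
  moves:
    - [0,0,0,0]
    - [0,0,0,0]
    - [0,0,0,0]
    - [0,0,0.06,0.12]
    - [0,0,0.06,0.24]
    - [0,0,0.06,0.36]
    - [0,0,0.06,0.48]
    - [0,0,0.06,0.6]
    - [0,0,0.06,0.72]
    - [0,0,0.06,0.8]
    - [0,0,0.06,0.8]
    - [0,0,0.06,0.8]
  claw: 0.4

```text
time: 8.97
ee_pos: [0.6129, 0.0619, 0.0919]
tcp_rot: [-180.0, -0.0, -132.2]
wrist_force: [0.3, 0.3, -0.2]
opening: 0.0513
grasp_force: 0.0
```

```bash
python3 -c "
from h import *
snap('w9')"
```

```text
[0.6129 0.0619 0.0919] yaw 227.8 t 8.97 F [ 0.33  0.34 -0.24] M [0.004 0.025 0.042] op 0.0513 g 0.0
w9 [333.5, 327.8] [-0.2, 2.7] [(np.float64(9.2), 475, 515, 318), (np.float64(4.9), 1550, 1703, 375), (np.float64(4.2), 1472, 1764, 1480)]
```

The knob has turned about 70° (1.2 rad) in total, at a ratio of about 0.7. Next full stroke, logging the force along the spindle.

Add to h.py:
```python
def log(name,adv=0):
    snap(name,adv);o=get_obs();F=np.array(o['wrist_force']);M=np.array(o['torque'])-np.cross([0,0,-.17],F)
    print('   axial',round(F@AX,2),'Maxis',round(M@AX,3))
```

```text
(no output)
```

>>> servo_tool:
  moves:
    - [0,0,-0.05,0.1]
    - [0,0,-0.05,0.1]
    - [0,0,-0.05,0.1]
    - [0,0,-0.05,0.1]
    - [0,0,-0.05,0.1]
    - [0,0,-0.05,0.1]
  claw: 0.6

```text
time: 9.52
ee_pos: [0.6129, 0.0623, 0.0917]
tcp_rot: [-180.0, 0.0, -126.4]
wrist_force: [-0.9, 2.8, 4.1]
opening: 0.0408
grasp_force: 24.9
```

```bash
python3 -c "
from h import *
log('w10')"
```

```text
[0.6129 0.0623 0.0917] yaw 233.6 t 9.52 F [-0.92  2.78  4.13] M [ 0.235  0.083 -0.157] op 0.0408 g 24.9
w10 [333.9, 328.4] [-0.6, 2.6] [(np.float64(11.0), 434, 508, 314), (np.float64(6.8), 1518, 1627, 328), (np.float64(6.5), 1799, 1588, 1413)]
   axial 4.59 Maxis 0.011
```

>>> servo_tool:
  moves:
    - [0,0,0,-0.1]
    - [0.01,0,-0.02,-0.2]
    - [0.02,0.01,-0.03,-0.25]
    - [0.02,0.01,-0.03,-0.25]

```text
time: 9.9
ee_pos: [0.6131, 0.0626, 0.0911]
tcp_rot: [180.0, 0.0, -140.8]
wrist_force: [0.3, 3.4, 3.6]
opening: 0.0402
grasp_force: 25.3
```

```bash
python3 -c "
from h import *
log('w11')"
```

```text
[0.6131 0.0626 0.0911] yaw 219.2 t 9.9 F [0.29 3.4  3.61] M [0.795 0.173 0.017] op 0.0402 g 25.3
w11 [329.8, 326.0] [-0.6, 2.6] [(np.float64(37.6), 503, 545, 298), (np.float64(34.5), 1788, 1689, 388), (np.float64(34.2), 1605, 1990, 1278)]
   axial 2.86 Maxis -0.248
```

>>> servo_tool:
  moves:
    - [0,0,0,-0.1]
    - [0.01,0,-0.02,-0.2]
    - [0.02,0.01,-0.03,-0.25]
    - [0.02,0.01,-0.03,-0.25]

```text
time: 10.28
ee_pos: [0.6132, 0.0626, 0.0907]
tcp_rot: [180.0, 0.0, -155.0]
wrist_force: [-1.1, 3.3, 3.4]
opening: 0.0385
grasp_force: 25.4
```

```bash
python3 -c "
from h import *
log('w12')"
```

```text
[0.6132 0.0626 0.0907] yaw 205.0 t 10.28 F [-1.06  3.31  3.38] M [ 0.878  0.143 -0.016] op 0.0385 g 25.4
w12 [325.4, 325.1] [-0.4, 2.7] [(np.float64(26.9), 550, 539, 257), (np.float64(25.1), 1780, 1716, 332), (np.float64(24.6), 1631, 1924, 1217)]
   axial 2.09 Maxis -0.067
```

>>> servo_tool:
  moves:
    - [0,0,0,-0.1]
    - [0.01,0,-0.02,-0.2]
    - [0.02,0.01,-0.03,-0.25]
    - [0.02,0.01,-0.03,-0.25]

```text
time: 10.67
ee_pos: [0.6134, 0.0627, 0.0904]
tcp_rot: [180.0, 0.0, -169.2]
wrist_force: [-0.5, 2.8, 2.0]
opening: 0.0385
grasp_force: 31.4
```

```bash
python3 -c "
from h import *
log('w13')"
```

```text
[0.6134 0.0627 0.0904] yaw 190.8 t 10.67 F [-0.49  2.77  2.04] M [1.422 0.136 0.438] op 0.0385 g 31.4
w13 [321.1, 325.1] [0.3, 2.8] [(np.float64(15.6), 545, 582, 208), (np.float64(15.7), 1722, 1740, 291), (np.float64(15.3), 1612, 1908, 1108)]
   axial 0.44 Maxis -0.105
```

>>> servo_tool:
  moves:
    - [0,0,0,-0.1]
    - [0.01,0,-0.02,-0.2]
    - [0.02,0.01,-0.03,-0.25]
    - [0.02,0.01,-0.03,-0.25]

```text
time: 11.05
ee_pos: [0.6136, 0.0628, 0.0901]
tcp_rot: [180.0, -0.0, 176.5]
wrist_force: [0.2, 2.1, 1.2]
opening: 0.0389
grasp_force: 66.1
```

```bash
python3 -c "
from h import *
log('w14')"
```

```text
[0.6136 0.0628 0.0901] yaw 176.5 t 11.05 F [0.18 2.05 1.16] M [ 1.65  -0.092  0.534] op 0.0389 g 66.1
w14 [316.8, 325.9] [1.1, 2.7] [(np.float64(3.9), 508, 509, 204), (np.float64(5.5), 1625, 1127, 313), (np.float64(5.2), 1644, 1420, 956)]
   axial 0.99 Maxis -0.091
```

No touch yet. The knob has turned about 1.9 rad in total. Turn back and make the next stroke in halves.

>>> servo_tool:
  moves:
    - [0,0,0,0]
    - [0,0,0,0]
    - [0,0,0,0]
    - [0,0,0,0.12]
    - [0,0,0,0.24]
    - [0,0,0,0.36]
    - [0,0,0,0.48]
    - [0,0,0,0.6]
    - [0,0,0,0.72]
    - [0,0,0,0.84]
    - [0,0,0,0.96]
    - [0,0,0,1.0]
    - [0,0,0,1.0]
    - [0,0,0,1.0]
  claw: 0.42

```text
time: 12.27
ee_pos: [0.6135, 0.0622, 0.0901]
tcp_rot: [-180.0, -0.0, -126.4]
wrist_force: [0.2, 0.3, -0.1]
opening: 0.0499
grasp_force: 0.0
```

>>> servo_tool:
  moves:
    - [0,0,0,0]
    - [0,0,0,0]
    - [0,0,0,0]
    - [0,0,0,0]
    - [0,0,0,0]
  claw: 0.6

```text
time: 12.68
ee_pos: [0.6135, 0.0625, 0.0903]
tcp_rot: [180.0, -0.0, -126.3]
wrist_force: [-2.8, 0.3, 3.5]
opening: 0.0409
grasp_force: 25.0
```

```bash
python3 -c "
from h import *
log('w15')"
```

```text
[0.6135 0.0625 0.0903] yaw 233.7 t 12.68 F [-2.76  0.32  3.49] M [-0.063  0.452 -0.093] op 0.0409 g 25.0
w15 [333.8, 328.7] [-1.8, 2.4] [(np.float64(10.3), 531, 620, 404), (np.float64(5.8), 1699, 1633, 325), (np.float64(5.5), 1523, 1530, 1474)]
   axial 4.14 Maxis -0.148
```

>>> servo_tool:
  moves:
    - [0,0,0,-0.1]
    - [0.01,0,-0.02,-0.2]
    - [0.02,0.01,-0.03,-0.25]
    - [0.02,0.01,-0.03,-0.25]

```text
time: 13.07
ee_pos: [0.6138, 0.063, 0.0898]
tcp_rot: [180.0, 0.0, -140.7]
wrist_force: [-1.0, 2.1, 1.4]
opening: 0.0399
grasp_force: 25.5
```

```bash
python3 -c "
from h import *
log('w16')"
```

```text
[0.6138 0.063  0.0898] yaw 219.3 t 13.07 F [-1.    2.12  1.41] M [0.608 0.344 0.188] op 0.0399 g 25.5
w16 [329.7, 325.9] [-1.3, 2.8] [(np.float64(37.2), 603, 650, 340), (np.float64(34.0), 1867, 1675, 342), (np.float64(33.6), 1493, 1895, 1320)]
   axial 1.54 Maxis -0.063
```

>>> servo_tool:
  moves:
    - [0,0,0,-0.1]
    - [0.01,0,-0.02,-0.2]
    - [0.02,0.01,-0.03,-0.25]
    - [0.02,0.01,-0.03,-0.25]

```text
time: 13.45
ee_pos: [0.6141, 0.063, 0.0896]
tcp_rot: [180.0, 0.0, -155.0]
wrist_force: [-1.2, 2.8, 1.1]
opening: 0.0386
grasp_force: 26.0
```

```bash
python3 -c "
from h import *
log('w17')"
```

```text
[0.6141 0.063  0.0896] yaw 205.0 t 13.45 F [-1.19  2.8   1.14] M [0.592 0.186 0.009] op 0.0386 g 26.0
w17 [325.4, 324.4] [-0.5, 2.8] [(np.float64(26.1), 628, 634, 297), (np.float64(24.7), 1768, 1763, 260), (np.float64(24.3), 1555, 1874, 1243)]
   axial 0.7 Maxis -0.064
```

>>> servo_tool:
  moves:
    - [0,0,0,-0.1]
    - [0.01,0,-0.02,-0.2]
    - [0.02,0.01,-0.03,-0.25]
    - [0.02,0.01,-0.03,-0.25]

```text
time: 13.83
ee_pos: [0.6145, 0.063, 0.0893]
tcp_rot: [180.0, 0.0, -169.2]
wrist_force: [1.9, 0.8, 0.6]
opening: 0.0383
grasp_force: 31.2
```

```bash
python3 -c "
from h import *
log('w18')"
```

```text
[0.6145 0.063  0.0893] yaw 190.8 t 13.83 F [1.94 0.77 0.55] M [ 1.094 -0.044  0.451] op 0.0383 g 31.2
w18 [320.9, 323.9] [0.4, 2.9] [(np.float64(15.5), 618, 681, 282), (np.float64(15.6), 1716, 1771, 201), (np.float64(15.0), 1549, 1866, 1151)]
   axial -1.9 Maxis -0.18
```

>>> servo_tool:
  moves:
    - [0,0,0,-0.1]
    - [0.01,0,-0.02,-0.2]
    - [0.02,0.01,-0.03,-0.25]
    - [0.02,0.01,-0.03,-0.25]

```text
time: 14.22
ee_pos: [0.615, 0.0628, 0.0888]
tcp_rot: [180.0, 0.1, 176.5]
wrist_force: [4.5, -1.4, -2.5]
opening: 0.0386
grasp_force: 66.6
```

```bash
python3 -c "
from h import *
log('w19')"
```

```text
[0.615  0.0628 0.0888] yaw 176.5 t 14.22 F [ 4.55 -1.42 -2.52] M [ 1.056 -1.006  0.669] op 0.0386 g 66.6
w19 [316.5, 323.9] [1.5, 2.4] [(np.float64(3.9), 536, 534, 233), (np.float64(5.2), 1630, 1174, 221), (np.float64(4.7), 1658, 1403, 938)]
   axial -4.72 Maxis -0.007
```

>>> servo_tool:
  moves:
    - [0,0,0,0]
    - [0,0,0,0]
    - [0,0,0,0]
    - [0,0,0,0.12]
    - [0,0,0,0.24]
    - [0,0,0,0.36]
    - [0,0,0,0.48]
    - [0,0,0,0.6]
    - [0,0,0,0.72]
    - [0,0,0,0.84]
    - [0,0,0,0.96]
    - [0,0,0,1.0]
    - [0,0,0,1.0]
    - [0,0,0,1.0]
  claw: 0.42

```text
time: 15.43
ee_pos: [0.6143, 0.0628, 0.089]
tcp_rot: [-180.0, -0.0, -126.4]
wrist_force: [-0.1, 0.4, 0.5]
opening: 0.0493
grasp_force: 0.0
```

>>> servo_tool:
  moves:
    - [0,0,0,0]
    - [0,0,0,0]
    - [0,0,0,0]
    - [0,0,0,0]
    - [0,0,0,0]
  claw: 0.6

```text
time: 15.85
ee_pos: [0.6142, 0.063, 0.0893]
tcp_rot: [180.0, 0.0, -126.3]
wrist_force: [-2.8, 0.6, 4.2]
opening: 0.0409
grasp_force: 24.9
```

```bash
python3 -c "
from h import *
log('w20')"
```

```text
[0.6142 0.063  0.0893] yaw 233.7 t 15.85 F [-2.83  0.65  4.16] M [ 0.072  0.666 -0.096] op 0.0409 g 24.9
w20 [334.0, 327.6] [-2.7, 2.1] [(np.float64(9.9), 592, 712, 401), (np.float64(5.4), 1709, 1671, 348), (np.float64(5.1), 1344, 1483, 1545)]
   axial 7.17 Maxis -0.073
```

>>> servo_tool:
  moves:
    - [0,0,0,-0.1]
    - [0.01,0,-0.02,-0.2]
    - [0.02,0.01,-0.03,-0.25]
    - [0.02,0.01,-0.03,-0.25]

```text
time: 16.23
ee_pos: [0.6148, 0.0634, 0.0887]
tcp_rot: [180.0, 0.0, -140.7]
wrist_force: [-1.4, 2.6, 2.6]
opening: 0.0401
grasp_force: 25.6
```

```bash
python3 -c "
from h import *
log('w21')"
```

```text
[0.6148 0.0634 0.0887] yaw 219.3 t 16.23 F [-1.43  2.58  2.57] M [ 0.5    0.164 -0.022] op 0.0401 g 25.6
w21 [329.9, 324.6] [-2.0, 2.4] [(np.float64(37.4), 665, 740, 390), (np.float64(34.3), 1807, 1783, 313), (np.float64(34.0), 1418, 1859, 1400)]
   axial 2.37 Maxis -0.007
```

>>> servo_tool:
  moves:
    - [0,0,0,-0.1]
    - [0.01,0,-0.02,-0.2]
    - [0.02,0.01,-0.03,-0.25]
    - [0.02,0.01,-0.03,-0.25]

```text
time: 16.62
ee_pos: [0.6151, 0.0634, 0.0884]
tcp_rot: [180.0, 0.1, -155.0]
wrist_force: [0.1, 2.5, 1.1]
opening: 0.0388
grasp_force: 25.8
```

```bash
python3 -c "
from h import *
log('w22')"
```

```text
[0.6151 0.0634 0.0884] yaw 205.0 t 16.62 F [0.12 2.48 1.12] M [ 0.622 -0.144  0.107] op 0.0388 g 25.8
w22 [325.4, 323.1] [-0.9, 2.7] [(np.float64(26.2), 690, 725, 345), (np.float64(24.8), 1741, 1832, 148), (np.float64(24.3), 1484, 1855, 1287)]
   axial -0.13 Maxis -0.046
```

No clear touch yet at about 3.0 rad, so I'll cross-check the gap. I'll measure the locked legs' caps in the same views to cancel the calibration bias, and see whether the griddle has moved in the fixed cameras.

Run:
```python
from h import *
def c2(im,g,r=8,t=120):
    x,y=g;q=im[y-r:y+r+1,x-r:x+r+1].min(2)
    n,l,s,c=cv2.connectedComponentsWithStats((q>t).astype(np.uint8))
    k=[i for i in range(1,n) if 8<s[i,4]<120]
    if not k:return None
    i=min(k,key=lambda i:np.linalg.norm(c[i]-r));m=np.where(l==i,q.astype(float)-60,0);yy,xx=np.mgrid[:2*r+1,:2*r+1]
    return np.array([x-r+(m*xx).sum()/m.sum(),y-r+(m*yy).sum()/m.sum()]),s[i,4]
im={}
for n in('scene','top'):
    im[n]=cv2.imread(f'pics/{n}0.png');im[n+'1']=cv2.cvtColor(camera(n),cv2.COLOR_RGB2BGR);cv2.imwrite(f'pics/{n}1.png',im[n+'1'])
pk=dict(FL=((327,224),(324,206)),NL=((217,244),(221,266)),FR=((361,283),(376,287)),NR=((233,308),(268,351)))
for k,(a,b) in pk.items():
    A=c2(im['scene'],a);B=c2(im['top'],b);A1=c2(im['scene1'],a);B1=c2(im['top1'],b)
    print(k,A,B,'now',A1,B1)
    if A and B: print('   ',tri(ray('scene',A[0]),ray('top',B[0]))[0].round(4))
```

```text
FL (array([326.21058315, 223.91387689]), np.int32(35)) (array([324.15643696, 205.83868823]), np.int32(39)) now (array([326.69232869, 225.36445536]), np.int32(34)) (array([324.84458399, 206.93406593]), np.int32(14))
    [0.6068 0.061  0.1255]
NL (array([218.97006993, 242.49986014]), np.int32(33)) (array([220.96262295, 264.67213115]), np.int32(40)) now (array([218.9028119 , 242.48785149]), np.int32(33)) None
    [0.4303 0.1557 0.1214]
FR (array([357.95454545, 277.64655172]), np.int32(24)) (array([374.92623139, 285.38946163]), np.int32(38)) now (array([357.97722811, 277.64546525]), np.int32(24)) (array([374.98858025, 285.64166667]), np.int32(34))
    [ 0.5339 -0.0813  0.1211]
NR (array([235.24954203, 301.10441685]), np.int32(45)) (array([268.62430694, 349.67354181]), np.int32(39)) now (array([235.372979  , 301.18416651]), np.int32(47)) (array([268.61776691, 349.79923934]), np.int32(39))
    [0.3561 0.0118 0.1227]
```

The locked legs' caps read 0.121–0.123 m where 0.1225 m is true, and the far-left cap read 0.1255 m. With the bias removed, the gap was about 5–6 mm, so touch is expected near 3.0–3.6 rad. The neighbouring legs haven't moved. I'll continue in small steps with averaged force.

```bash
cat >> h.py <<'E'
def log(name,n=4):
    Fs=[];Ms=[]
    for i in range(n):
        o=get_obs();Fs.append(o['wrist_force']);Ms.append(o['torque']);im=cv2.cvtColor(camera('wrist'),cv2.COLOR_RGB2BGR)
    cv2.imwrite(f'pics/{name}.png',im);F=np.mean(Fs,0);M=np.mean(Ms,0);o=get_obs();px,d,f=lobes(im,o)
    print(name,'t',round(o['time'],2),'yaw',round(o['tcp_rot'][2]%360,1),np.round(o['ee_pos'],4),'F',F.round(1),'sd',np.std(Fs,0).round(1),'axial',round(F@AX,1),'M',M.round(2),'g',round(o['grasp_force']),'ph',float(f[1][0]),float(f[2][0]),'d',d)
E
python3 -c "
from h import *
log('w23')"
```

```text
w23 t 16.97 yaw 205.1 [0.6151 0.0634 0.0884] F [3.2 3.3 0.3] sd [0.3 0.3 0.4] axial -1.8 M [ 0.77 -0.47  0.07] g 26 ph 25.0 24.4 d [-0.9, 2.6]
```

>>> servo_tool:
  moves:
    - [0,0,0,-0.1]
    - [0.01,0,-0.02,-0.2]
    - [0.02,0.01,-0.03,-0.25]
    - [0.02,0.01,-0.03,-0.25]

```text
time: 17.3
ee_pos: [0.6152, 0.0631, 0.0882]
tcp_rot: [-180.0, 0.0, -169.4]
wrist_force: [2.5, 0.1, 1.4]
opening: 0.0381
grasp_force: 33.0
```

```bash
python3 -c "
from h import *
log('w24')"
```

```text
w24 t 17.5 yaw 190.8 [0.6152 0.063  0.0882] F [3.3 0.3 2.2] sd [0.5 0.5 0.5] axial 0.3 M [ 0.58 -0.49  0.3 ] g 33 ph 16.1 15.6 d [0.1, 2.8]
```

>>> servo_tool:
  moves:
    - [0,0,0,-0.1]
    - [0.01,0,-0.02,-0.2]
    - [0.02,0.01,-0.03,-0.25]
    - [0.02,0.01,-0.03,-0.25]

```text
time: 17.83
ee_pos: [0.6156, 0.0631, 0.0878]
tcp_rot: [-180.0, 0.1, 176.3]
wrist_force: [5.6, -2.9, 0.4]
opening: 0.0385
grasp_force: 67.7
```

```bash
python3 -c "
from h import *
log('w25')"
```

```text
w25 t 18.03 yaw 176.5 [0.6156 0.063  0.0878] F [ 5.5 -2.7  0.8] sd [0.1 0.4 0.3] axial -1.5 M [ 0.74 -1.01  0.62] g 68 ph 5.8 5.0 d [2.0, 2.5]
```

>>> servo_tool:
  moves:
    - [0,0,0,0]
    - [0,0,0,0]
    - [0,0,0,0]
    - [0,0,0,0.12]
    - [0,0,0,0.24]
    - [0,0,0,0.36]
    - [0,0,0,0.48]
    - [0,0,0,0.6]
    - [0,0,0,0.72]
    - [0,0,0,0.84]
    - [0,0,0,0.96]
    - [0,0,0,1.0]
    - [0,0,0,1.0]
    - [0,0,0,1.0]
  claw: 0.42

```text
time: 19.2
ee_pos: [0.6149, 0.0633, 0.0876]
tcp_rot: [180.0, -0.0, -126.4]
wrist_force: [0.2, -0.1, -0.3]
opening: 0.0494
grasp_force: 0.0
```

>>> servo_tool:
  moves:
    - [0,0,0,0]
    - [0,0,0,0]
    - [0,0,0,0]
    - [0,0,0,0]
    - [0,0,0,0]
  claw: 0.6

```text
time: 19.62
ee_pos: [0.6147, 0.0635, 0.088]
tcp_rot: [180.0, -0.0, -126.3]
wrist_force: [-5.1, 2.1, 4.8]
opening: 0.0407
grasp_force: 24.9
```

```bash
python3 -c "
from h import *
log('w26')"
```

```text
w26 t 19.82 yaw 233.7 [0.6147 0.0636 0.088 ] F [-5.3  1.9  4.4] sd [0.5 0.3 0.3] axial 6.1 M [ 0.36  1.04 -0.08] g 25 ph 6.2 5.8 d [-2.9, 3.9]
```

>>> servo_tool:
  moves:
    - [0,0,-0.05,0]
    - [0,0,-0.1,0]
    - [0,0,-0.1,0]

```text
time: 20.07
ee_pos: [0.6147, 0.0636, 0.0878]
tcp_rot: [180.0, 0.0, -126.3]
wrist_force: [-7.4, 1.1, 8.6]
opening: 0.041
grasp_force: 25.1
```

```bash
python3 -c "
from h import *
log('w27',3)"
```

```text
w27 t 20.22 yaw 233.7 [0.6147 0.0636 0.0878] F [-7.7  1.3  9. ] sd [0.4 0.1 0.4] axial 11.3 M [ 0.3   1.45 -0.08] g 25 ph 6.1 5.8 d [-2.9, 3.8]
```

>>> servo_tool:
  moves:
    - [0,0,0.05,0]
    - [0,0,0.1,0]
    - [0,0,0.1,0]

```text
time: 20.47
ee_pos: [0.6147, 0.0636, 0.088]
tcp_rot: [180.0, -0.0, -126.3]
wrist_force: [-4.5, 3.3, 5.6]
opening: 0.0411
grasp_force: 25.1
```

```bash
python3 -c "
from h import *
log('w28',3)"
```

```text
w28 t 20.62 yaw 233.7 [0.6147 0.0636 0.088 ] F [-5.2  2.3  4.8] sd [0.5 0.7 0.6] axial 6.3 M [ 0.33  1.03 -0.07] g 25 ph 6.1 5.8 d [-2.9, 3.9]
```

Pressing 1 mm further moved the tool only 0.2 mm while the down force rose to 9 N. Free, it would rock at 5 N, so the foot appears to be bearing already. I'll check the fixed cameras for any movement of the griddle.

```bash
cat >> h.py <<'E'
def c2(im,g,r=8,t=120):
    x,y=g;q=im[y-r:y+r+1,x-r:x+r+1].min(2)
    n,l,s,c=cv2.connectedComponentsWithStats((q>t).astype(np.uint8))
    k=[i for i in range(1,n) if 8<s[i,4]<120]
    if not k:return None
    i=min(k,key=lambda i:np.linalg.norm(c[i]-r));m=np.where(l==i,q.astype(float)-60,0);yy,xx=np.mgrid[:2*r+1,:2*r+1]
    return np.array([x-r+(m*xx).sum()/m.sum(),y-r+(m*yy).sum()/m.sum()])
PK=dict(FL=((327,225),(324,206)),NL=((217,244),(221,266)),FR=((361,283),(376,287)),NR=((233,308),(268,351)))
def fixed(tag):
    for j,n in enumerate(('scene','top')):
        a=cv2.imread(f'pics/{n}0.png');b=cv2.cvtColor(camera(n),cv2.COLOR_RGB2BGR);cv2.imwrite(f'pics/{n}{tag}.png',b)
        for k,v in PK.items():
            A,B=c2(a,v[j]),c2(b,v[j]); print(n,k,None if A is None or B is None else (B-A).round(2),end=' | ')
        # plate patches
        for p in ((300,300,40),) if n=='scene' else ((330,235,24),(345,262,24),(285,330,24)):
            x,y,w=p;f=lambda i:cv2.cvtColor(i,cv2.COLOR_BGR2GRAY)[y-w//2:y+w//2,x-w//2:x+w//2].astype(np.float32)
            print('patch',np.round(cv2.phaseCorrelate(f(a),f(b))[0],2),end=' ')
        print()
def sproj(n,P):
    c=get_calibration(n);K=np.array([[c['fx'],0,c['cx']],[0,c['fy'],c['cy']],[0,0,1]])
    return cv2.projectPoints(np.atleast_2d(P),np.array(c['rvec']),np.array(c['tvec']),K,None)[0][:,0]
E
python3 - <<'E'
from h import *
fixed('2')
c=C0+.011*AX
for n in('scene','top'):
    q=sproj(n,np.array([c,c-.001*AX,c+[0,0,.001]]));print(n,'px per mm advance',(q[1]-q[0]).round(3),'per mm up',(q[2]-q[0]).round(3))
E
```

```text
scene FL [0.33 1.36] | scene NL [-0.17 -0.09] | scene FR [ 0.34 -0.49] | scene NR [-0.01 -0.  ] | patch [-0.03 -0.03] 
top FL [0.31 0.8 ] | top NL None | top FR [-0.13 -0.07] | top NR [ 0.18 -0.03] | patch [0.   0.07] patch [0.02 0.05] patch [ 0.12 -0.04] 
scene px per mm advance [0.109 0.258] per mm up [ 0.013 -0.445]
top px per mm advance [ 0.067 -0.119] per mm up [ 0.006 -0.176]
```

>>> servo_tool:
  moves:
    - [0,0,0,0]
    - [0,0,0,0]
    - [0,0,0,0]
    - [0,0,0,0]
  claw: 0.42

```text
time: 21.05
ee_pos: [0.6153, 0.0632, 0.0876]
tcp_rot: [-180.0, -0.0, -126.3]
wrist_force: [0.4, -0.4, 0.4]
opening: 0.0497
grasp_force: 0.0
```

Run:
```python
from h import *
fixed('3'); log('w29',1)
a=cv2.imread('pics/scene0.png');b=cv2.imread('pics/scene3.png')
f=lambda i,x,y:cv2.resize(i[y:y+40,x:x+40],(300,300),interpolation=cv2.INTER_CUBIC)
cv2.imwrite('pics/cmp.png',np.vstack([np.hstack([f(i,342,262),f(i,308,208)]) for i in (a,b)]))
```

```text
scene FL [0.36 1.3 ] | scene NL [-0.18 -0.08] | scene FR [ 0.23 -0.32] | scene NR [0.12 0.07] | patch [-0.11 -0.1 ] 
top FL [0.4  0.96] | top NL None | top FR [-0.12  0.05] | top NR [0.02 0.03] | patch [-0.04  0.05] patch [-0.17 -0.11] patch [0.08 0.44] 
w29 t 21.2 yaw 233.7 [0.6152 0.0633 0.0877] F [-0.2 -0.1 -0. ] sd [0. 0. 0.] axial 0.1 M [ 0.04 -0.03  0.03] g 0 ph 6.2 5.8 d [-2.7, 3.2]
```

View pics/cmp.png

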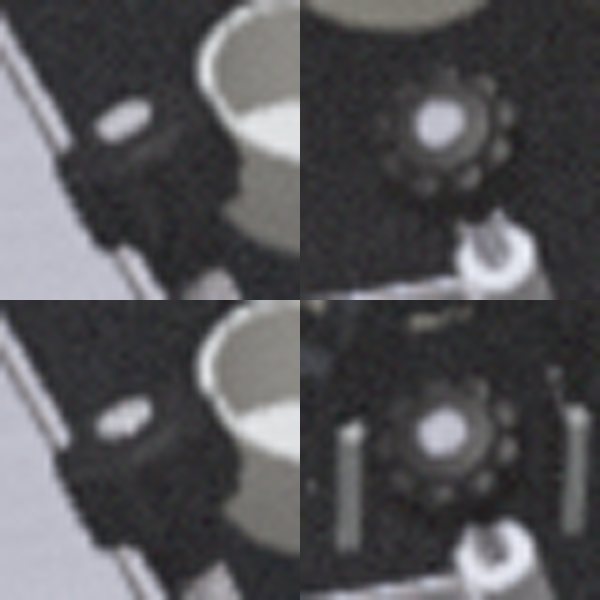

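The far-right cap (upper-left panels) has risen about 0.4 px, roughly 0.7 mm, and the far-left cap dropped less than its thread travel. That suggests I'm past the window and the far side is starting to lift. I'll turn back counter-clockwise in steps and press-test to find the touch from the other side.

>>> servo_tool:
  moves:
    - [0,0,0,-0.12]
    - [0,0,0,-0.24]
    - [0,0,0,-0.36]
    - [0,0,0,-0.48]
    - [0,0,0,-0.6]
    - [0,0,0,-0.72]
    - [0,0,0,-0.84]
    - [0,0,0,-0.84]
    - [0,0,0,-0.84]

```text
time: 21.95
ee_pos: [0.6152, 0.0633, 0.0878]
tcp_rot: [-180.0, -0.0, -174.2]
wrist_force: [0.5, -0.0, -0.1]
opening: 0.0496
grasp_force: 0.0
```

>>> servo_tool:
  moves:
    - [0,0,0,0]
    - [0,0,0,0]
    - [0,0,0,0]
    - [0,0,0,0]
    - [0,0,0,0]
  claw: 0.6

```text
time: 22.37
ee_pos: [0.6152, 0.0635, 0.088]
tcp_rot: [180.0, 0.0, -174.4]
wrist_force: [-0.6, 0.1, 3.1]
opening: 0.0393
grasp_force: 25.4
```

```bash
python3 -c "
from h import *
log('w30',2);fixed('4')"
```

```text
w30 t 22.47 yaw 185.6 [0.6151 0.0635 0.088 ] F [-0.7  0.3  3. ] sd [0.1 0.2 0.1] axial 2.9 M [0.52 0.32 0.27] g 25 ph 5.9 5.5 d [2.1, 3.3]
scene FL [0.4  1.43] | scene NL [-0.18 -0.08] | scene FR [ 0.21 -0.29] | scene NR [0.12 0.06] | patch [-0.22 -0.16] 
top FL [0.45 0.98] | top NL None | top FR [-0.06  0.03] | top NR [0.02 0.04] | patch [0.04 0.09] patch [-0.04 -0.24] patch [-0.04  0.36]
```

>>> servo_tool:
  moves:
    - [0,0,0.01,0.1]
    - [-0.01,0,0.02,0.2]
    - [-0.02,-0.01,0.03,0.3]
    - [-0.03,-0.01,0.05,0.4]
    - [-0.03,-0.01,0.06,0.5]
    - [-0.03,-0.01,0.06,0.5]

```text
time: 23.07
ee_pos: [0.6151, 0.0634, 0.0881]
tcp_rot: [-180.0, 0.0, -145.5]
wrist_force: [0.0, 3.5, 1.0]
opening: 0.0381
grasp_force: 60.9
```

```bash
python3 -c "
from h import *
log('w31',2);fixed('5')"
```

```text
w31 t 23.17 yaw 214.2 [0.6151 0.0634 0.0881] F [0.3 3.9 0.2] sd [0.3 0.4 0.8] axial -0.5 M [-0.13 -0.65 -0.49] g 60 ph 26.3 25.9 d [-2.0, 2.9]
scene FL [0.65 1.26] | scene NL [ 0.07 -0.01] | scene FR [ 0.34 -0.05] | scene NR [0.08 0.07] | patch [-0.04  0.11] 
top FL [0.68 1.1 ] | top NL None | top FR [0.19 0.17] | top NR [0.23 0.16] | patch [-0.08 -0.  ] patch [-0.12  0.2 ] patch [0.02 0.39]
```

>>> servo_tool:
  moves:
    - [0,0,-0.05,0]
    - [0,0,-0.1,0]
    - [0,0,-0.15,0]
    - [0,0,-0.15,0]

```text
time: 23.6
ee_pos: [0.6152, 0.0634, 0.0879]
tcp_rot: [-180.0, 0.1, -145.8]
wrist_force: [-2.1, 5.4, 6.3]
opening: 0.0384
grasp_force: 61.0
```

```bash
python3 -c "
from h import *
log('w32',3)"
```

```text
w32 t 23.75 yaw 214.2 [0.6152 0.0634 0.088 ] F [-1.4  4.9  6. ] sd [0.5 0.4 0.5] axial 5.2 M [-0.04 -0.42 -0.53] g 61 ph 26.2 25.8 d [-2.0, 2.8]
```

>>> servo_tool:
  moves:
    - [0,0,0.05,0]
    - [0,0,0.1,0]
    - [0,0,0.15,0]
    - [0,0,0.15,0]

```text
time: 24.08
ee_pos: [0.6151, 0.0633, 0.0881]
tcp_rot: [-180.0, 0.0, -145.8]
wrist_force: [2.0, 5.1, -0.7]
opening: 0.0387
grasp_force: 60.6
```

Turning back 0.36 rad brought the far-right leg down again, so lift starts near 2.97 rad. First touch was therefore about 2.1 rad, and the target is about 2.55. Another 0.4 rad back, then a press test.

>>> servo_tool:
  moves:
    - [0,0,0,0]
    - [0,0,0,0]
    - [0,0,0,0]
    - [0,0,0,-0.12]
    - [0,0,0,-0.24]
    - [0,0,0,-0.36]
    - [0,0,0,-0.48]
    - [0,0,0,-0.6]
    - [0,0,0,-0.6]
    - [0,0,0,-0.6]
  claw: 0.42

```text
time: 24.92
ee_pos: [0.6147, 0.0631, 0.0883]
tcp_rot: [-180.0, -0.0, -180.0]
wrist_force: [-0.6, 0.9, -0.5]
opening: 0.0499
grasp_force: 0.0
```

>>> servo_tool:
  moves:
    - [0,0,0,0]
    - [0,0,0,0]
    - [0,0,0,0]
    - [0,0,0,0]
    - [0,0,0,0]
  claw: 0.6

```text
time: 25.33
ee_pos: [0.6148, 0.0631, 0.0886]
tcp_rot: [-180.0, 0.0, 179.9]
wrist_force: [-2.5, -2.3, 2.3]
opening: 0.04
grasp_force: 25.3
```

```bash
python3 -c "
from h import *
log('w33',2);fixed('6')"
```

```text
w33 t 25.43 yaw 179.9 [0.6148 0.0631 0.0885] F [-2.6 -2.6  2.7] sd [0.1 0.3 0.4] axial 3.9 M [-0.13  0.35  0.26] g 25 ph 26.3 26.4 d [1.7, 3.2]
scene FL [0.54 1.47] | scene NL [ 0.07 -0.01] | scene FR [ 0.09 -0.1 ] | scene NR [-0.05 -0.01] | patch [0.04 0.05] 
top FL [0.78 1.  ] | top NL None | top FR [-0.1   0.06] | top NR [ 0.18 -0.03] | patch [-0.03  0.08] patch [0.09 0.37] patch [0.25 0.28]
```

>>> servo_tool:
  moves:
    - [0,0,0.01,0.1]
    - [-0.01,0,0.02,0.2]
    - [-0.02,-0.01,0.03,0.3]
    - [-0.03,-0.01,0.05,0.4]
    - [-0.03,-0.01,0.06,0.5]
    - [-0.03,-0.01,0.07,0.57]
    - [-0.03,-0.01,0.07,0.57]

```text
time: 26.12
ee_pos: [0.615, 0.0636, 0.0887]
tcp_rot: [-180.0, 0.0, -147.3]
wrist_force: [3.5, 3.3, -3.1]
opening: 0.0385
grasp_force: 54.1
```

```bash
python3 -c "
from h import *
log('w34',3)"
```

```text
w34 t 26.27 yaw 212.4 [0.615  0.0635 0.0887] F [ 3.5  3.7 -3.6] sd [0.1 0.4 0.6] axial -5.3 M [-0.18 -1.12 -0.48] g 54 ph 8.6 9.1 d [-1.3, 2.9]
```

>>> servo_tool:
  moves:
    - [0,0,-0.05,0]
    - [0,0,-0.1,0]
    - [0,0,-0.15,0]
    - [0,0,-0.2,0]
    - [0,0,-0.2,0]

```text
time: 26.68
ee_pos: [0.6151, 0.0635, 0.0884]
tcp_rot: [-180.0, 0.1, -147.6]
wrist_force: [-0.2, 4.8, 6.4]
opening: 0.0384
grasp_force: 54.5
```

```bash
python3 -c "
from h import *
log('w35',3);fixed('7')"
```

```text
w35 t 26.83 yaw 212.4 [0.6152 0.0635 0.0884] F [0.4 4.5 6.6] sd [0.4 0.3 0.2] axial 4.9 M [ 0.05 -0.69 -0.53] g 55 ph 8.6 9.2 d [-1.5, 3.0]
scene FL [0.59 1.11] | scene NL [ 0.06 -0.02] | scene FR [ 0.34 -0.05] | scene NR [0.02 0.01] | patch [-0.01  0.03] 
top FL [0.66 1.1 ] | top NL None | top FR [0.1  0.04] | top NR [ 0.21 -0.02] | patch [-0.1   0.05] patch [-0.3   0.34] patch [0.24 0.04]
```

>>> servo_tool:
  moves:
    - [0,0,0.05,0]
    - [0,0,0.1,0]
    - [0,0,0.15,0]
    - [0,0,0.2,0]
    - [0,0,0.2,0]

```text
time: 27.35
ee_pos: [0.615, 0.0634, 0.0887]
tcp_rot: [-180.0, 0.0, -147.6]
wrist_force: [4.7, 4.9, -3.5]
opening: 0.0381
grasp_force: 53.9
```

The total is now about 2.57 rad. I'll regrip at neutral yaw and do a firmer press test (about 10 N) to confirm the foot is bearing.

>>> servo_tool:
  moves:
    - [0,0,0,0]
    - [0,0,0,0]
    - [0,0,0,0]
    - [0,0,0,-0.12]
    - [0,0,0,-0.24]
    - [0,0,0,-0.27]
    - [0,0,0,-0.27]
    - [0,0,0,-0.27]
  claw: 0.42

```text
time: 28.02
ee_pos: [0.6144, 0.063, 0.089]
tcp_rot: [180.0, -0.0, -162.9]
wrist_force: [-0.1, -0.2, 0.6]
opening: 0.0497
grasp_force: 0.0
```

>>> servo_tool:
  moves:
    - [0,0,0,0]
    - [0,0,0,0]
    - [0,0,0,0]
    - [0,0,0,0]
    - [0,0,0,0]
  claw: 0.6

```text
time: 28.43
ee_pos: [0.6145, 0.0631, 0.0892]
tcp_rot: [-180.0, -0.0, -163.0]
wrist_force: [-0.9, -0.8, 1.1]
opening: 0.038
grasp_force: 25.0
```

```bash
python3 -c "
from h import *
log('w36',3);fixed('8')"
```

```text
w36 t 28.58 yaw 197.0 [0.6145 0.0631 0.0891] F [-1.4 -1.1  1.3] sd [0.5 0.2 0.4] axial 1.9 M [-0.08  0.26  0.09] g 25 ph 8.6 9.0 d [-0.1, 3.2]
scene FL [0.42 1.12] | scene NL [0.05 0.  ] | scene FR [ 0.09 -0.09] | scene NR [0.68 0.09] | patch [-0.    0.04] 
top FL [0.68 1.11] | top NL None | top FR [0.02 0.05] | top NR [ 0.18 -0.02] | patch [-0.11  0.11] patch [-0.13  0.22] patch [-0.14  0.29]
```

>>> servo_tool:
  moves:
    - [0,0,-0.04,0]
    - [0,0,-0.08,0]
    - [0,0,-0.12,0]
    - [0,0,-0.12,0]
    - [0,0,-0.12,0]

```text
time: 29.1
ee_pos: [0.6146, 0.0631, 0.089]
tcp_rot: [-180.0, 0.1, -163.0]
wrist_force: [-4.8, -1.0, 8.5]
opening: 0.0386
grasp_force: 25.7
```

```bash
python3 -c "
from h import *
log('w37',3);fixed('9')"
```

```text
w37 t 29.25 yaw 197.0 [0.6146 0.0632 0.089 ] F [-4.3 -1.5  8.2] sd [0.4 0.4 0.3] axial 9.4 M [-0.2   0.89  0.11] g 26 ph 8.6 9.0 d [-0.0, 3.4]
scene FL [0.62 1.18] | scene NL [0.07 0.  ] | scene FR [ 0.09 -0.1 ] | scene NR [0.   0.01] | patch [-0.05 -0.03] 
top FL [0.69 1.1 ] | top NL None | top FR [0.08 0.02] | top NR [ 0.25 -0.05] | patch [-0.04  0.1 ] patch [-0.14  0.22] patch [-0.05  0.27]
```

At 8.2 N down the corner yielded only 0.2 mm and no leg moved, so the foot bears with preload. It also sits about 0.4 rad below the lift point, which is inside the window. Release, withdraw upward and check.

>>> servo_tool:
  moves:
    - [0,0,0.06,0]
    - [0,0,0.12,0]
    - [0,0,0.12,0]

```text
time: 29.6
ee_pos: [0.6145, 0.0631, 0.0891]
tcp_rot: [-180.0, -0.0, -163.0]
wrist_force: [-1.9, -1.8, 4.0]
opening: 0.0379
grasp_force: 25.1
```

>>> servo_tool:
  moves:
    - [0,0,0,0]
    - [0,0,0,0]
    - [0,0,0,0]
    - [0,0,0,0]
    - [0,0,0,0]
    - [0,0,2,0]
    - [0,0,4,0]
    - [0,0,7,0]
    - [0,0,10,0]
    - [0,0,12,0]
    - [0,0,12,0]
    - [0,0,12,0]
  claw: 0.1

```text
time: 30.6
ee_pos: [0.6152, 0.0633, 0.2103]
tcp_rot: [-180.0, 0.1, -163.0]
wrist_force: [-0.6, 0.1, -0.7]
opening: 0.077
grasp_force: 0.0
```

>>> servo_tool:
  moves:
    - [-3,3,0,0]
    - [-6,6,2,0]
    - [-9,9,4,0]
    - [-12,12,4,0]
    - [-15,15,4,0]
    - [-18,18,4,0]
    - [-20,20,4,0]
    - [-20,20,4,0]
    - [-20,20,4,0]

```text
time: 31.35
ee_pos: [0.413, 0.2644, 0.2481]
tcp_rot: [-180.0, -0.1, -162.7]
wrist_force: [0.8, -0.6, 1.0]
opening: 0.0769
grasp_force: 0.0
```

Run:
```python
from h import *
fixed('F');o=get_obs();print(o['time'],o['ee_pos'],o['wrist_force'])
```

```text
scene FL [0.39 1.07] | scene NL [ 0.07 -0.01] | scene FR [ 0.03 -0.01] | scene NR [0.04 0.02] | patch [-0.12  0.03] 
top FL [ 0.09 -0.45] | top NL [0.02 0.04] | top FR [0.05 0.11] | top NR [0.01 0.1 ] | patch [-0.04  0.02] patch [-0.19  0.19] patch [0.05 0.04] 
31.45 [0.41463839 0.26286675 0.2481698 ] [ 0.3873014  -0.52843034  0.49111123]
```

View pics/sceneF.png

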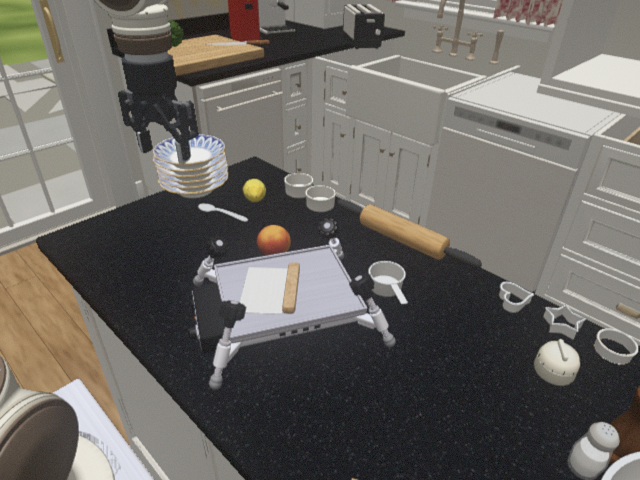

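The final view shows the griddle, scraper, peach and cup all in place. The three other caps are within about 0.1 px of their starting positions, and the arm is clear.

```bash
python3 -c "
from workcell import *
print(job_done())"
```

```text
the job is handed in; nothing more can be done
None
```

I handed the job in at 31 s: the far-left foot is screwed down and bears on the worktop, about 0.5 rad past first touch by my estimate. I overshot briefly, lifting the far-right leg about 0.7 mm, and turned back about 0.75 rad. The foot then held 8 N, and the other legs, scraper, peach and cup look unmoved.

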